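Seat a sample canister and tighten its click-stop cap

TASK

Stand the steel sample canister with the orange cap fully home in the square pocket of the aluminium bench holder, then turn its cap clockwise (seen from above) by the bar handle until its torque ratchet clicks and slips once, and no further: it must not click a second time. Work gently - do not ram or force the canister against the holder - then let go, leaving it standing in the holder and the teal tip box, the timer and the marker where they are.

Things in the scene. Friction and masses are not known exactly. Their poses are not given: they have to be found in the camera images.
- canister: loose upright pale steel canister, about 0.45 kg with its cap, 121 mm high over the cap handle. Origin: centre of the underside, z up. Square aluminium foot 46x46 mm, 24 mm high, sides along the canister's own x and y (four-fold symmetric: it fits the pocket in any of four quarter turns); then a round body 50 mm in diameter up to 76 mm, then the cap. A small red mark on the body lies on -x
- cap_grip (a point): centre of the bar handle on top of the orange cap, on the canister's axis, 109 mm above the canister's underside; its axes turn with the cap. Bar: 50 mm along this x axis, 14 mm thick along y, 24 mm high (97 to 121 mm above the underside), standing on the cap disc, 53 mm in diameter, whose top is 98 mm above the underside. The bar stands at any angle to the foot. The whole canister can be lifted by the bar
- holder: fixed pale aluminium block 96x96x30 mm, origin at the centre of its underside on the bench, z up. Square pocket in the middle, 49x49 mm (1.5 mm play on each side of the foot), 22 mm deep, its mouth bevelled by 3 mm, sides along the block's x and y
- pocket_floor (a point): centre of the pocket's floor, 8 mm above the bench; the canister is fully home when its underside is on it. Axes as the holder
- ratchet (a joint): slip of the cap on its torque ratchet (rad, 0 at start, clockwise from above positive). Turned clockwise, the thread first runs home at 0.05 N m with no slip, over an unknown 0.1 to 1.1 rad that nothing shows; then the torque rises to 0.3 N m, falls off and snaps over: a click every 0.52 rad of slip (crests at 0.26, 0.79; rests at 0.52). Turned back, it clicks backward alike
- tip_box: bystander: teal hinged tip box with lid, 90x124x68 mm, origin centre of underside; leave alone
- timer: bystander: white countdown timer, 66x66x19 mm, origin centre of underside; leave alone
- marker: bystander: lab marker lying along its y, 13x135x14 mm, origin centre of underside; leave alone
Things that resemble listed ones, but are neither listed nor needed, are in the scene too. Leave any blue or green look-alike of the canister alone.

How it is judged:
By the outcome, as a careful person would: the job done as asked, in the order asked, and still so for the second after the job is handed in, with the robot touching nothing.
It also fails if it takes over 64 s, if anything falls off the work surface, if the arm or the gripper's body presses on something with over 40 N, if the wrist force passes 120 N, or if a joint passes its speed limit or range.

ROBOT

A 7-joint arm with a two-finger parallel gripper is mounted at the origin on a cart in front of the work surface, level with it; the furniture and walls round the work are solid. World frame = base frame: x ahead of the robot, y to its left, z up, the work surface at z = 0. Lengths are in m, angles in rad, forces in N, time in s.
With the tool pointing down it reaches from about 0.35 to 0.9 m from the base axis. Payload 19.9 kg.
Tool frame: the origin (TCP) lies at the very end of the fingers, on their centre line; the grasp point (between the pads) lies 19 mm behind it; z points along the fingers, y is the direction in which the jaws open and shut (so a half turn about z gives the same grasp; the last joint's range is limited). The gripper opens to 94 mm and grips with 3 to 60 N. Pads are 16 mm wide; open, the fingers measure 119 mm over their backs; the gripper's body (75 mm by 177 mm) begins 78 mm behind the grasp point.
Start: joints at [1.115, 0.417, -0.01, 1.614, 0.005, 1.111, -0.053], TCP at [0.251, -0.572, 0.205] pointing down, gripper open.
Joint ranges: [-2.81, 2.81], [-0.39, 2.02], [-1.27, 1.25], [0.06, 2.57], [-1.19, 4.33], [0.19, 2], [-2.82, 2.82]. Speed limits (rad/s): [1.89, 1.89, 2.39, 2.39, 3.01, 3.01, 3.01].

INTERFACE

Orientations are given as a unit quaternion [x, y, z, w].
In Python, from plant import env gives the robot as it stands.
- The arm moves only by the shell command python3 -m handwheel 'ROWS'. ROWS is JSON, a list of rows, each an object with "jaw": the opening, from 0 (shut) to 1 (fully open); "travel": the shift along the tool's x, y, z in m, a list of three; "roll": the turn about the tool's z in degrees. In form: [{"jaw": jaw, "travel": [x, y, z], "roll": roll}, ...]. A call has 1 to 20 rows; each row shifts and turns the commanded pose from where the row before left it, along the tool's axes as they then stand; what a row does not reach is not made up. A row lasts 1/10 s, in which the tool goes at most 50 mm and 8.59 degrees, less where a joint would pass 70% of its speed; a pose out of reach is approached as far as the arm can. A call with a gripper value outside its range is refused whole. The fingers move at their own pace and stop on an object; the grip force is fixed at half the most. Time passes only in rows, so rows that do not move let the fingers close. It gives the time, the measured TCP pose, the force and the opening at its end, in the units of the state.
- env.state(): the state, without advancing time (a new reading comes with each control period).
- env.snapshot(name): name is "side" or "top"; returns a dict with "color" (480x640x3 uint8, blue, green, red), "intrinsics" (3x3 intrinsics, pixels), "k1" (the pictures are not rectified: a ray, as slopes to the right and down, at radius r is drawn at 1 + k1 r^2 times it, then the intrinsics apply), "R" (3x3) and "t" (3): a world point X has camera coordinates R X + t. Camera axes: x right, y down, z forward; pixel columns grow to the right and rows downward; lengths in m; the calibration is good to about 2 mm. A picture is of the moment at which its call begins. There is no depth.
- env.job_done(): hands the job in, once; it reports no verdict.
The state is a dict: "t": time; "qpos": joint angles; "qd": joint speeds; "joint_efforts": joint torques, N m; "ee_pos": TCP position; "tool_rot": TCP orientation; "ft_force": force on the tool from outside, world axes, zero at the start; "ft_torque": the same for the moment, N m; "opening": opening from 0.0 (shut) to 1.0 (fully open).
Only numpy, scipy, OpenCV 4.12 (cv2) and the standard library are available. Lean on these libraries where they do the work, as an engineer would, in place of code of your own. Each camera call takes 0.05 s, during which the arm holds its last target.

## Working session

There is one attempt and no reset: what is moved stays moved. The work goes in short steps, Python scripts to look and compute and a shell command to move; the robot and the scene stay as the last step left them, time stands still between calls to the robot, and variables do not carry over. Pictures are saved under pics/ and viewed, and the job is handed in when it is done.

```bash
ls; mkdir -p pics
python3 - <<'E'
from plant import env
import cv2
s=env.state()
for k,v in s.items(): print(k,v)
for n in("side","top"):
    d=env.snapshot(n); cv2.imwrite(f"pics/{n}0.png",d["color"])
    print(n,d["intrinsics"],d["k1"],d["R"],d["t"])
E
```

```text
pics
t 0.0
qpos [ 1.11549538  0.41796342 -0.0103049   1.61412107  0.00468158  1.11069476
 -0.05298046]
qd [ 0.00049405 -0.00027647 -0.00094391 -0.00186346 -0.00080216  0.00021188
 -0.00085771]
joint_efforts [ 1.30937835e-03 -8.51245451e+01  6.39985688e-01 -4.25995946e+01
 -4.88574011e-02  1.86850730e-02  8.64844742e-05]
ee_pos [ 0.25116271 -0.5719316   0.20485418]
tool_rot [ 9.78670009e-01  2.05437765e-01 -1.54018382e-04 -5.60521860e-04]
ft_force [-0.42362267 -0.10837671  0.27327101]
ft_torque [ 0.02876606 -0.03908778  0.00284081]
opening 1.0007970729466353
side [[599.46410268   0.         328.6284892 ]
 [  0.         599.46410268 241.54700586]
 [  0.           0.           1.        ]] -0.1489323132848987 [[-0.79869619 -0.60143188  0.01908111]
 [-0.36278575  0.4559929  -0.81268504]
 [ 0.48007384 -0.65601079 -0.58239071]] [0.46191298 0.23687671 1.11252574]
top [[449.82239651   0.         314.59959717]
 [  0.         449.82239651 238.36822692]
 [  0.           0.           1.        ]] -0.03157002331348101 [[-0.02134763 -0.99976377  0.00408411]
 [-0.98077552  0.02014928 -0.19409635]
 [ 0.19396821 -0.00814909 -0.98097397]] [0.05484342 0.56041622 0.85353404]
```

View pics/side0.png

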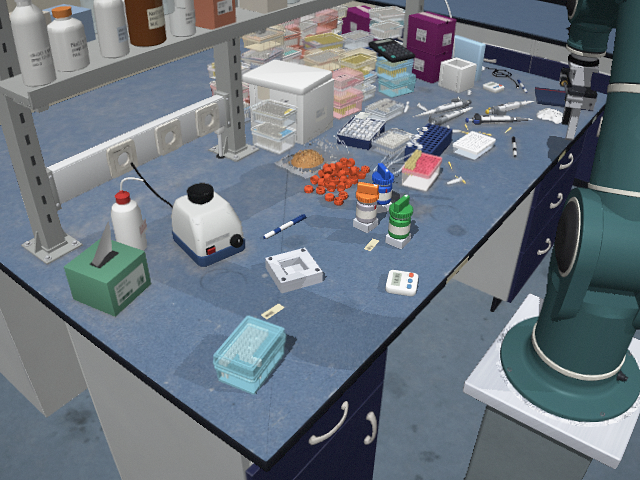

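View pics/top0.png

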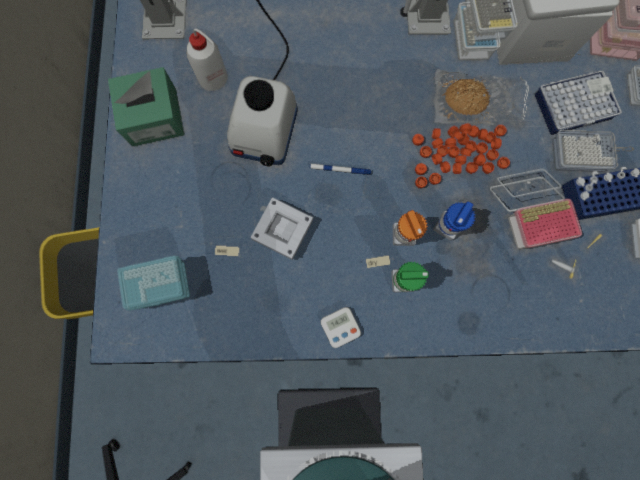

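The candidates in the top view are the orange cap (411,226), the blue cap (459,218) and the green cap (410,277). The orange one fits the description. I'll confirm it in enlarged crops.

Run:
```python
import cv2,numpy as np
t=cv2.imread('pics/top0.png');s=cv2.imread('pics/side0.png')
a=cv2.resize(t[195:295,380:480],(400,400),interpolation=cv2.INTER_CUBIC)
b=cv2.resize(s[165:255,340:430],(400,400),interpolation=cv2.INTER_CUBIC)
cv2.imwrite('pics/crop1.png',np.hstack([a,b]))
a=cv2.resize(t[190:265,245:320],(400,400),interpolation=cv2.INTER_CUBIC)
b=cv2.resize(s[240:300,260:330],(400,343),interpolation=cv2.INTER_CUBIC)
b=cv2.copyMakeBorder(b,0,57,0,0,cv2.BORDER_CONSTANT)
cv2.imwrite('pics/crop2.png',np.hstack([a,b]))
```

```text
(no output)
```

View pics/crop1.png

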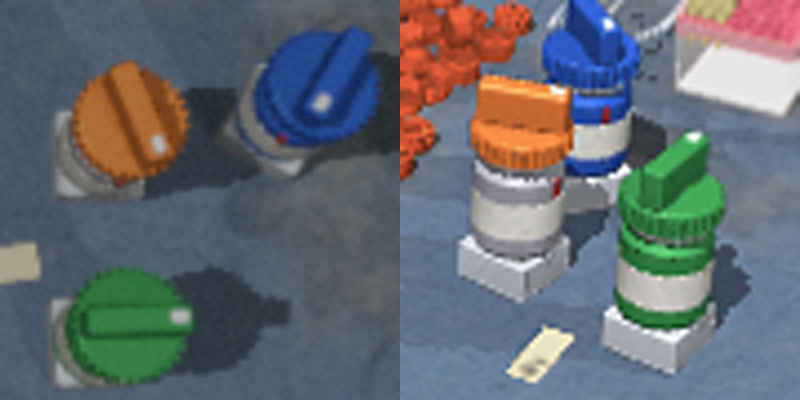

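View pics/crop2.png

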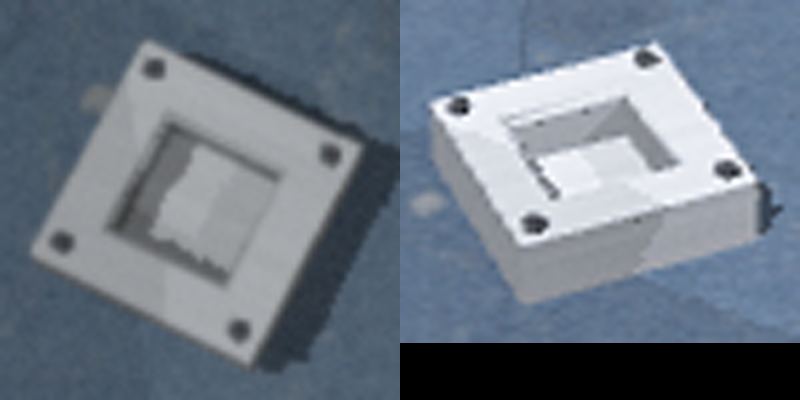

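The crop confirms it: the orange cap sits on a pale steel body, while the other two have blue and green bodies. The holder's four holes are clear in both views. Next I'll measure.

```bash
cat > h.py <<'E'
import numpy as np,cv2
from plant import env
def dist(d): return np.array([d["k1"],0,0,0,0],float)
def ray(d,uv):
    # picture draws slope*(1+k1 r^2): the standard OpenCV model
    p=cv2.undistortPoints(np.array(uv,float).reshape(-1,1,2),d["intrinsics"],dist(d)).reshape(-1,2)
    v=np.c_[p,np.ones(len(p))]@d["R"]; c=-d["R"].T@d["t"]
    return c,v
def onz(d,uv,z):
    c,v=ray(d,uv); return c+v*((z-c[2])/v[:,2])[:,None]
def tri(d1,a,d2,b):
    c1,v1=ray(d1,a);c2,v2=ray(d2,b);out=[]
    for x,y in zip(v1,v2):
        x=x/np.linalg.norm(x);y=y/np.linalg.norm(y)
        s=np.linalg.lstsq(np.c_[x,-y],c2-c1,rcond=None)[0]
        p,q=c1+s[0]*x,c2+s[1]*y; out.append(np.r_[(p+q)/2,np.linalg.norm(p-q)*1000])
    return np.array(out)
def proj(d,X):
    return cv2.projectPoints(np.array(X,float).reshape(-1,1,3),cv2.Rodrigues(d["R"])[0],d["t"],d["intrinsics"],dist(d))[0].reshape(-1,2)
E
python3 - <<'E'
from h import *
import h
np.set_printoptions(precision=4,suppress=True)
T=env.snapshot("top");S=env.snapshot("side")
def up(p,s,o): return (np.array(p,float)+.5)/s-.5+np.array(o)
th=up([(153,68),(331,154),(239,330),(62,242)],400/75,(245,190))
sh=up([(136,223),(58,106),(248,58),(328,170)],[400/70,343/60],(260,240))
# refine: dark centroid
def ref(d,pts):
    g=255-cv2.cvtColor(d["color"],cv2.COLOR_BGR2GRAY).astype(float);o=[]
    for x,y in pts:
        x0,y0=int(round(x)),int(round(y));w=g[y0-3:y0+4,x0-3:x0+4];w=np.clip(w-np.median(w)-15,0,None)
        yy,xx=np.mgrid[-3:4,-3:4];o.append((x0+(w*xx).sum()/w.sum(),y0+(w*yy).sum()/w.sum()))
    return np.array(o)
tr,sr=ref(T,th),ref(S,sh);print(th,tr,sh,sr)
a=onz(T,tr,.03);b=onz(S,sr,.03);print(a,a.mean(0));print(b,b.mean(0))
# match by nearest
idx=[np.argmin(np.linalg.norm(b-q,axis=1)) for q in a];print(idx)
print(tri(T,tr,S,sr[idx]))
for q in (a,b[idx]):
    print([np.linalg.norm(q[i]-q[(i+1)%4]) for i in range(4)],[np.degrees(np.arctan2(*(q[(i+1)%4]-q[i])[[1,0]]))%90 for i in range(4)])
# canister
for n,d in (("T",T),("S",S)):
    hsv=cv2.cvtColor(d["color"],cv2.COLOR_BGR2HSV)
    m=cv2.inRange(hsv,(7,120,80),(20,255,255));nl,l,st,c=cv2.connectedComponentsWithStats(m)
    for i in range(1,nl):
        if st[i,4]>150: print(n,st[i],c[i])
E
```

```text
[[273.2812 202.3438]
 [306.6562 218.4688]
 [289.4062 251.4688]
 [256.2188 234.9688]] [[273.4162 202.1689]
 [306.9832 218.0291]
 [289.45   251.4947]
 [256.2401 234.947 ]] [[283.3875 278.5962]
 [269.7375 258.1297]
 [302.9875 249.7332]
 [316.9875 269.3251]] [[283.308  279.0847]
 [269.6537 257.1303]
 [302.6943 248.9002]
 [317.4541 268.8674]]
[[0.6459 0.1281 0.03  ]
 [0.6101 0.0579 0.03  ]
 [0.5398 0.0954 0.03  ]
 [0.5761 0.164  0.03  ]] [0.593  0.1113 0.03  ]
[[0.5746 0.1648 0.03  ]
 [0.6481 0.1252 0.03  ]
 [0.6102 0.0558 0.03  ]
 [0.5395 0.0926 0.03  ]] [0.5931 0.1096 0.03  ]
[np.int64(1), np.int64(2), np.int64(3), np.int64(0)]
[[0.6453 0.1279 0.0329 0.3821]
 [0.6093 0.0577 0.0316 0.8958]
 [0.5388 0.0949 0.032  1.5912]
 [0.5759 0.1639 0.0289 0.8175]]
[np.float64(0.07880090853540435), np.float64(0.07963273407413576), np.float64(0.07765108576291915), np.float64(0.0785643765665413)] [np.float64(62.928450761027406), np.float64(61.94622283247497), np.float64(62.14855691992733), np.float64(62.77670854599958)]
[np.float64(0.07904264832891042), np.float64(0.07964534095764875), np.float64(0.08033487653613532), np.float64(0.08346601198121936)] [np.float64(61.36334567166233), np.float64(62.54530852253643), np.float64(64.10058475068955), np.float64(61.666986471294294)]
T [446  80  43  34 990] [466.6434  96.9808]
T [ 432  124   74   49 1795] [467.1515 147.2451]
T [398 210  29  30 613] [411.8059 225.1746]
S [129   0  21  45 454] [138.6608  23.8546]
S [194   0  41  29 751] [211.3076  14.1212]
S [ 52   7  20  11 183] [61.2842 11.7705]
S [292 150  31  18 362] [306.8757 159.4972]
S [ 315  159   64   46 1102] [349.5953 183.9501]
```

Run:
```python
import cv2,numpy as np
t=cv2.imread('pics/top0.png');s=cv2.imread('pics/side0.png')
cv2.imwrite('pics/crop3.png',np.hstack([cv2.resize(t[205:250,385:435],(400,360),interpolation=cv2.INTER_CUBIC),cv2.resize(s[175:220,345:395],(400,360),interpolation=cv2.INTER_CUBIC)]))
cv2.imwrite('pics/crop4.png',np.hstack([cv2.resize(t[205:255,385:435],(400,400),interpolation=cv2.INTER_CUBIC),cv2.resize(s[195:245,342:392],(400,400),interpolation=cv2.INTER_CUBIC)]))
```

```text
(no output)
```

View pics/crop3.png

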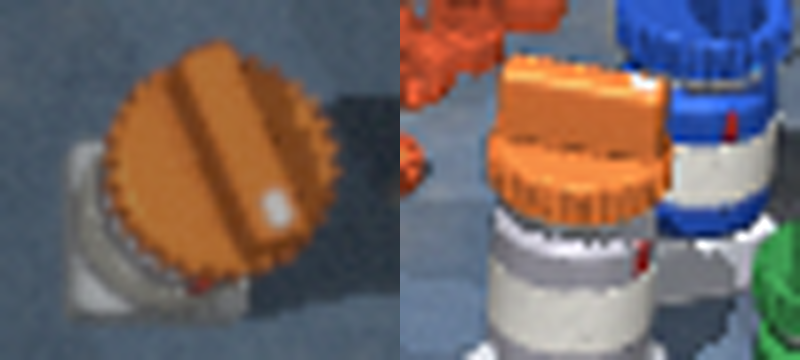

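View pics/crop4.png

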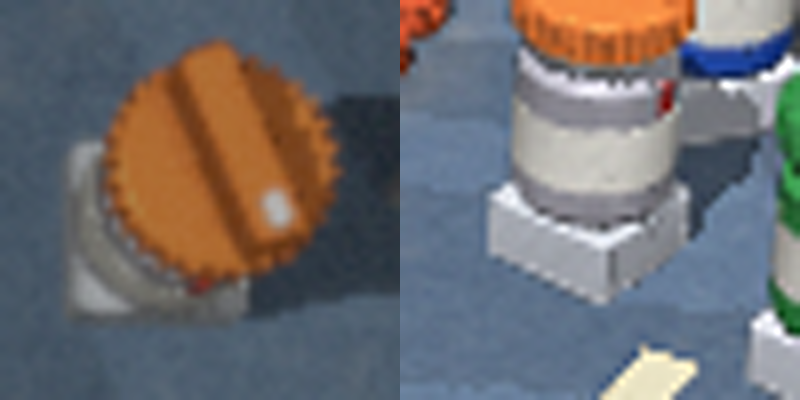

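Run:
```python
from h import *
np.set_printoptions(precision=4,suppress=True)
T=env.snapshot("top");S=env.snapshot("side")
up=lambda p,o:(np.array(p,float)+.5)/8-.5+np.array(o)
bt=up([(182,62),(222,42),(300,228),(255,250)],(385,205))
P=onz(T,bt,.121);c=P.mean(0);print("bar",P,c,np.linalg.norm(P[1]-P[2]),np.linalg.norm(P[0]-P[1]))
print("ang",[np.degrees(np.arctan2(*(P[a]-P[b])[[1,0]])) for a,b in((1,2),(0,3))])
d=onz(T,up([(222,158)],(385,205)),.093);print("disc",d)
f=onz(T,up([(70,145),(68,318),(245,320)],(385,205)),.024);print("foot T",f,(f[0]+f[2])/2,np.linalg.norm(f[0]-f[1]),np.linalg.norm(f[2]-f[1]))
for q,z in(([(90,250),(203,303),(288,238)],0),([(90,190),(210,245),(288,187)],.024)):
    f=onz(S,up(q,(342,195)),z);print("foot S",z,f,(f[0]+f[2])/2,np.linalg.norm(f[0]-f[1]),np.linalg.norm(f[2]-f[1]),[np.degrees(np.arctan2(*(f[1]-f[k])[[1,0]]))for k in(0,2)])
# bar top in side view: corners of bar top (505,60)near-left.. (668,88) right
s=onz(S,up([(103,65),(268,90)],(345,175)),.121);print("bar S",s,s.mean(0))
f=onz(T,up([(70,145),(68,318),(245,320)],(385,205)),.024)
print([np.degrees(np.arctan2(*(f[1]-f[k])[[1,0]]))for k in(0,2)])
```

```text
bar [[ 0.5951 -0.1331  0.121 ]
 [ 0.5998 -0.143   0.121 ]
 [ 0.5544 -0.1585  0.121 ]
 [ 0.5493 -0.1475  0.121 ]] [ 0.5746 -0.1455  0.121 ] 0.047984775828291845 0.010894714900420852
ang [np.float64(18.845402139600917), np.float64(17.4330038120865)]
disc [[ 0.5779 -0.1476  0.093 ]]
foot T [[ 0.5978 -0.1237  0.024 ]
 [ 0.5515 -0.1206  0.024 ]
 [ 0.55   -0.1669  0.024 ]] [ 0.5739 -0.1453  0.024 ] 0.04638129225461563 0.04633239545546084
foot S 0 [[ 0.5996 -0.1279  0.    ]
 [ 0.556  -0.1258  0.    ]
 [ 0.5552 -0.1719  0.    ]] [ 0.5774 -0.1499  0.    ] 0.04363618255495399 0.04611218699093807 [np.float64(177.32786103578186), np.float64(88.91779256879747)]
foot S 0.024 [[ 0.5989 -0.1251  0.024 ]
 [ 0.5532 -0.1231  0.024 ]
 [ 0.5523 -0.1646  0.024 ]] [ 0.5756 -0.1448  0.024 ] 0.04569039995401642 0.04152656046417182 [np.float64(177.50290642666278), np.float64(88.62972368208077)]
bar S [[ 0.5971 -0.1344  0.121 ]
 [ 0.5509 -0.1531  0.121 ]] [ 0.574  -0.1438  0.121 ]
[np.float64(176.17551306069532), np.float64(88.15360295459624)]
```

Canister: axis at about (0.575, −0.146), bar at about 18°, foot yaw about 88° (mod 90). Holder: centre at about (0.593, 0.1105), yaw about 62.5° (mod 90). The spans match the given sizes: bar 48 of 50 mm, foot 46 mm, hole spacing 79 mm on all sides. I'll move over the canister now with the jaw part shut, so it stays clear of the blue one.

```bash
python3 -m handwheel '[{"jaw":0.45,"travel":[0,0,0],"roll":5.7},{"jaw":0.45,"travel":[0.0314,-0.0218,0],"roll":0},{"jaw":0.45,"travel":[0.0314,-0.0218,0],"roll":0},{"jaw":0.45,"travel":[0.0314,-0.0218,0],"roll":0},{"jaw":0.45,"travel":[0.0314,-0.0218,0],"roll":0},{"jaw":0.45,"travel":[0.0314,-0.0218,0],"roll":0},{"jaw":0.45,"travel":[0.0314,-0.0218,0],"roll":0},{"jaw":0.45,"travel":[0.0314,-0.0218,0],"roll":0},{"jaw":0.45,"travel":[0.0314,-0.0218,0],"roll":0},{"jaw":0.45,"travel":[0.0314,-0.0218,0],"roll":0},{"jaw":0.45,"travel":[0.0314,-0.0218,0],"roll":0},{"jaw":0.45,"travel":[0.0314,-0.0218,0],"roll":0},{"jaw":0.45,"travel":[0.0314,-0.0218,0],"roll":0},{"jaw":0.45,"travel":[0.0314,-0.0218,0],"roll":0},{"jaw":0.45,"travel":[0.0314,-0.0218,0],"roll":0},{"jaw":0.45,"travel":[0,0,0],"roll":0},{"jaw":0.45,"travel":[0,0,0],"roll":0}]'
cat >> h.py <<'E'
def pose():
    s=env.state();from scipy.spatial.transform import Rotation as R
    m=R.from_quat(s["tool_rot"]).as_matrix()
    return s,m,np.degrees(np.arctan2(m[1,0],m[0,0]))
def go(target,yaw=None):
    s,m,a=pose();print("t",round(s["t"],2),"pos",s["ee_pos"].round(4) if hasattr(s["ee_pos"],'round') else s["ee_pos"],"xyaw",round(a,2),"q7",round(s["qpos"][6],3),"open",round(s["opening"],3),"F",np.round(s["ft_force"],2),"M",np.round(s["ft_torque"],3))
    if target is not None: print("travel",(m.T@(np.array(target)-s["ee_pos"])).round(4))
    if yaw is not None: print("roll",round(a-yaw,2))
E
python3 - <<'E'
from h import *
go([.575,-.146,.15],18)
for n in("top","side"):
    cv2.imwrite(f'pics/{n}1.png',env.snapshot(n)["color"])
a=cv2.imread('pics/top1.png')[150:280,350:500];b=cv2.imread('pics/side1.png')[90:240,310:430]
cv2.imwrite('pics/c5.png',np.hstack([cv2.resize(a,(450,390)),cv2.resize(b,(312,390))]))
E
```

```text
t: 2.0
ee_pos: [0.5751, -0.1455, 0.2051]
tool_rot: [0.988, 0.157, -0.0, -0.0]
ft_force: [0.3, -1.0, -0.0]
opening: 0.453
t 2.0 pos [ 0.5751 -0.1455  0.2051] xyaw 18.09 q7 -1.138 open 0.453 F [ 0.27 -1.   -0.04] M [-0.052 -0.016  0.039]
travel [-0.0002  0.0004  0.0551]
roll 0.09
```

View pics/c5.png

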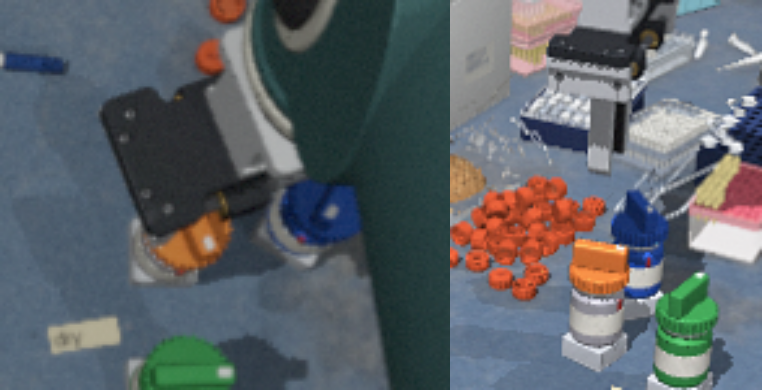

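The gripper hangs above the orange cap in both views: the fingertip is at about side (368,156) and the cap at (369,190). I'll descend partway and check the fit from the side.

```bash
python3 -m handwheel '[{"jaw":0.45,"travel":[0,0,0.025],"roll":0},{"jaw":0.45,"travel":[0,0,0.025],"roll":0},{"jaw":0.45,"travel":[0,0,0.020],"roll":0},{"jaw":0.45,"travel":[0,0,0],"roll":0}]'
python3 - <<'E'
from h import *
go([.575,-.146,.101],18)
S=env.snapshot("side");T=env.snapshot("top")
s,m,a=pose();print(proj(S,s["ee_pos"]),proj(S,[.575,-.146,.121]))
a=cv2.resize(S["color"][130:230,330:410],(480,600),interpolation=cv2.INTER_CUBIC)
cv2.imwrite('pics/c6.png',a)
E
```

```text
t: 2.5
ee_pos: [0.5731, -0.1471, 0.1332]
tool_rot: [0.988, 0.156, -0.002, -0.001]
ft_force: [0.2, -1.1, -0.1]
opening: 0.449
t 2.5 pos [ 0.5731 -0.1471  0.1332] xyaw 17.91 q7 -1.156 open 0.449 F [ 0.2  -1.09 -0.12] M [ 0.025 -0.005 -0.021]
travel [ 0.0023 -0.0004  0.0322]
roll -0.09
[[368.50512973 178.04177035]] [[367.88621513 183.73340117]]
```

View pics/c6.png

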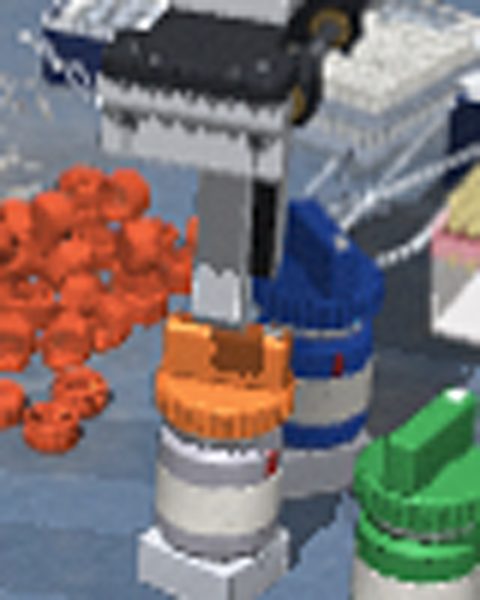

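The near finger stands in front of the bar, centred on it to about 1 px (crop (222,320) against the bar centre at 228). Now I'll descend to z≈0.102 and close.

```bash
python3 -m handwheel '[{"jaw":0.45,"travel":[0.001,0,0.010],"roll":0},{"jaw":0.45,"travel":[0.001,0,0.010],"roll":0},{"jaw":0.45,"travel":[0,0,0.008],"roll":0},{"jaw":0.45,"travel":[0,0,0],"roll":0},{"jaw":0.45,"travel":[0,0,0],"roll":0}]'
python3 - <<'E'
from h import *
go([.575,-.146,.1015],18)
E
```

```text
t: 3.1
ee_pos: [0.5769, -0.1454, 0.1073]
tool_rot: [0.988, 0.157, -0.0, -0.0]
ft_force: [0.2, -0.7, -0.4]
opening: 0.45
t 3.1 pos [ 0.5769 -0.1454  0.1073] xyaw 18.01 q7 -1.167 open 0.45 F [ 0.16 -0.71 -0.39] M [0.007 0.024 0.021]
travel [-0.0019 -0.      0.0058]
roll 0.01
```

```bash
python3 -m handwheel '[{"jaw":0.45,"travel":[-0.002,0,0.0055],"roll":0},{"jaw":0.45,"travel":[0,0,0],"roll":0},{"jaw":0.3,"travel":[0,0,0],"roll":0},{"jaw":0.2,"travel":[0,0,0],"roll":0},{"jaw":0.1,"travel":[0,0,0],"roll":0},{"jaw":0.05,"travel":[0,0,0],"roll":0},{"jaw":0.05,"travel":[0,0,0],"roll":0},{"jaw":0.05,"travel":[0,0,0],"roll":0}]'
python3 - <<'E'
from h import *
go([.575,-.146,.1015],18)
E
```

```text
t: 3.9
ee_pos: [0.575, -0.1462, 0.102]
tool_rot: [0.988, 0.156, 0.0, 0.0]
ft_force: [0.0, -0.3, 0.7]
opening: 0.149
t 3.9 pos [ 0.575  -0.1462  0.102 ] xyaw 18.0 q7 -1.167 open 0.149 F [ 0.   -0.33  0.69] M [-0.23   0.036 -0.034]
travel [ 0.     -0.0002  0.0005]
roll 0.0
```

Opening 0.149 × 94 mm = 14 mm, so it holds the bar. Lift.

```bash
python3 -m handwheel '[{"jaw":0.05,"travel":[0,0,-0.005],"roll":0},{"jaw":0.05,"travel":[0,0,-0.015],"roll":0},{"jaw":0.05,"travel":[0,0,-0.02],"roll":0},{"jaw":0.05,"travel":[0,0,-0.02],"roll":0},{"jaw":0.05,"travel":[0,0,-0.01],"roll":0},{"jaw":0.05,"travel":[0,0,0],"roll":0}]'
python3 -m handwheel '[{"jaw":0.05,"travel":[0.0096,-0.0238,0],"roll":0},{"jaw":0.05,"travel":[0.0096,-0.0238,0],"roll":0},{"jaw":0.05,"travel":[0.0096,-0.0238,0],"roll":0},{"jaw":0.05,"travel":[0.0096,-0.0238,0],"roll":0},{"jaw":0.05,"travel":[0.0096,-0.0238,0],"roll":0},{"jaw":0.05,"travel":[0.0096,-0.0238,0],"roll":0},{"jaw":0.05,"travel":[0.0096,-0.0238,0],"roll":0},{"jaw":0.05,"travel":[0.0096,-0.0238,0],"roll":0},{"jaw":0.05,"travel":[0.0096,-0.0238,0],"roll":0},{"jaw":0.05,"travel":[0.0096,-0.0238,0],"roll":0},{"jaw":0.05,"travel":[0,0,0],"roll":0}]'
python3 -m handwheel '[{"jaw":0.05,"travel":[0,0,0],"roll":-6.45},{"jaw":0.05,"travel":[0,0,0],"roll":-6.45},{"jaw":0.05,"travel":[0,0,0],"roll":-6.45},{"jaw":0.05,"travel":[0,0,0],"roll":-6.45},{"jaw":0.05,"travel":[0,0,0],"roll":-6.45},{"jaw":0.05,"travel":[0,0,0],"roll":-6.45},{"jaw":0.05,"travel":[0,0,0],"roll":-6.45},{"jaw":0.05,"travel":[0,0,0],"roll":-6.45},{"jaw":0.05,"travel":[0,0,0],"roll":-6.45},{"jaw":0.05,"travel":[0,0,0],"roll":-6.45},{"jaw":0.05,"travel":[0,0,0],"roll":0},{"jaw":0.05,"travel":[0,0,0],"roll":0}]'
python3 - <<'E'
from h import *
go([.593,.1105,.172],82.5)
T=env.snapshot("top");S=env.snapshot("side")
cv2.imwrite('pics/s7.png',S["color"])
a=cv2.resize(T["color"][160:280,230:350],(400,400),interpolation=cv2.INTER_CUBIC)
b=cv2.resize(S["color"][190:300,240:350],(400,400),interpolation=cv2.INTER_CUBIC)
cv2.imwrite('pics/c7.png',np.hstack([a,b]))
E
```

```text
t: 4.5
ee_pos: [0.5757, -0.1462, 0.1737]
tool_rot: [0.988, 0.157, 0.001, 0.0]
ft_force: [0.1, 0.2, -4.7]
opening: 0.149
t: 5.6
ee_pos: [0.5919, 0.1141, 0.1711]
tool_rot: [0.987, 0.159, -0.001, -0.001]
ft_force: [0.3, 0.0, -4.4]
opening: 0.149
t: 6.8
ee_pos: [0.5925, 0.1095, 0.1714]
tool_rot: [0.753, 0.658, -0.0, -0.0]
ft_force: [-0.2, 0.5, -4.6]
opening: 0.145
t 6.8 pos [0.5925 0.1095 0.1714] xyaw 82.28 q7 -0.584 open 0.145 F [-0.16  0.53 -4.63] M [-0.054 -0.035  0.028]
travel [ 0.0011  0.0004 -0.0006]
roll -0.22
```

View pics/c7.png

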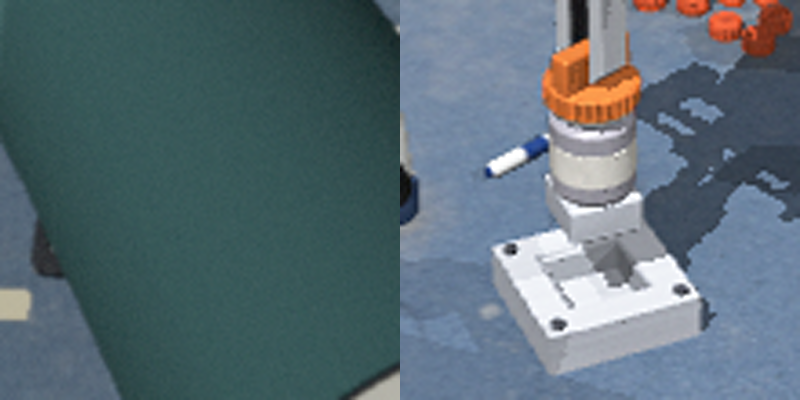

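It's lifted (−4.6 N, which matches 0.45 kg). The arm blocks the top view, so the side view has to do: it shows the foot above the pocket, the yaw looking parallel. I'll lower it to about 6 mm above the holder and compare the two there.

```bash
python3 -m handwheel '[{"jaw":0.05,"travel":[0.001,0.0004,0.010],"roll":0},{"jaw":0.05,"travel":[0,0,0.010],"roll":0},{"jaw":0.05,"travel":[0,0,0.010],"roll":0},{"jaw":0.05,"travel":[0,0,0.003],"roll":0},{"jaw":0.05,"travel":[0,0,0],"roll":0},{"jaw":0.05,"travel":[0,0,0],"roll":0}]'
python3 - <<'E'
from h import *
go([.593,.1105,.138],82.5)
S=env.snapshot("side")
cv2.imwrite('pics/s8.png',S["color"])
cv2.imwrite('pics/c8.png',cv2.resize(S["color"][225:295,258:328],(560,560),interpolation=cv2.INTER_CUBIC))
E
```

```text
t: 7.5
ee_pos: [0.5934, 0.1109, 0.1391]
tool_rot: [0.752, 0.659, 0.0, -0.0]
ft_force: [0.2, -0.4, -4.9]
opening: 0.147
t 7.5 pos [0.5934 0.1109 0.1391] xyaw 82.5 q7 -0.601 open 0.147 F [ 0.21 -0.38 -4.88] M [-0.039 -0.084 -0.053]
travel [-0.0005 -0.0003  0.0011]
roll 0.0
```

View pics/c8.png

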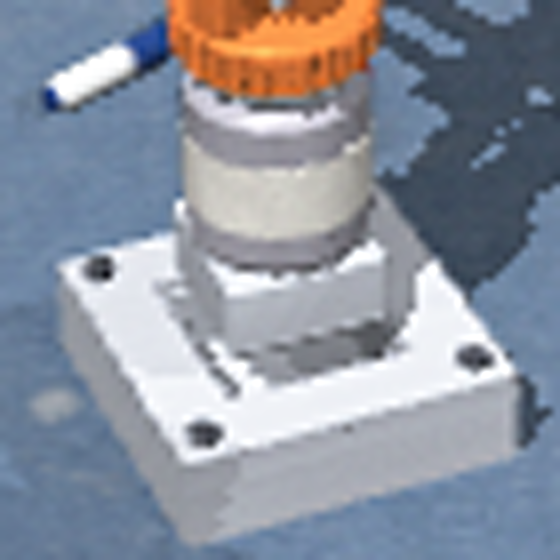

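Run:
```python
from h import *
np.set_printoptions(precision=4,suppress=True)
S=env.snapshot("side")
up=lambda p:(np.array(p,float)+.5)/8-.5+np.array((258,225))
def rep(n,q,z):
    f=onz(S,up(q),z);print(n,f[:,:2].tolist(),'c',((f[0]+f[2])/2)[:2],'len',np.linalg.norm(f[0]-f[1]),np.linalg.norm(f[2]-f[1]),'ang',[np.degrees(np.arctan2(*(f[1]-f[k])[[1,0]]))%90 for k in(0,2)])
rep("foottop",[(180,205),(225,297),(383,245)],.061)
rep("footbot",[(185,263),(230,350),(383,303)],.037)
rep("holdertop",[(60,270),(190,462),(520,378)],.03)
h=onz(S,up([(100,268),(204,434),(474,357)]),.03);print("holes",(h[0]+h[2])/2)
c=[.593,.1105];a=np.radians(62.5)
for z,w,n in((.061,.023,'ft'),(.037,.023,'fb'),(.03,.048,'ht'),(.03,.0275,'mouth')):
    P=[[c[0]+w*(i*np.cos(a)-j*np.sin(a)),c[1]+w*(i*np.sin(a)+j*np.cos(a)),z] for i,j in((1,1),(-1,1),(-1,-1),(1,-1))]
    print(n,((proj(S,P)-[258,225]+.5)*8-.5).round(0).tolist())
```

```text
foottop [[0.61887107820291, 0.12254733823854247], [0.5829998064942423, 0.1460747532069877], [0.5647027597125812, 0.1024531339940471]] c [0.5918 0.1125] len 0.0428985709446653 0.04730356840333596 ang [np.float64(56.7397478423151), np.float64(67.24443315168303)]
footbot [[0.6220836907586497, 0.11776641231525797], [0.587536090271468, 0.13952023964281357], [0.5683767506669113, 0.09802126882689866]] c [0.5952 0.1079] len 0.04082604196856484 0.04570825825671871 ang [np.float64(57.80232499580313), np.float64(65.21806650992652)]
holdertop [[0.6531629717057981, 0.13476435523129005], [0.5709706426599144, 0.17556765604407576], [0.5246975464164323, 0.09381553197593662]] c [0.5889 0.1143] len 0.091763218727361 0.09393939123504565 ang [np.float64(63.59850431688369), np.float64(60.489398989365654)]
holes [0.5925 0.1108 0.03  ]
ft [[236.0, 288.0], [395.0, 246.0], [327.0, 154.0], [171.0, 194.0]]
fb [[238.0, 360.0], [395.0, 317.0], [328.0, 224.0], [174.0, 265.0]]
ht [[186.0, 459.0], [518.0, 366.0], [375.0, 174.0], [57.0, 257.0]]
mouth [[229.0, 394.0], [417.0, 342.0], [337.0, 231.0], [153.0, 280.0]]
```

The foot sits about 1–2 px higher and further back than predicted, and the two edge angles disagree. I'll look closer for tilt.

Run:
```python
import cv2,numpy as np
S=cv2.imread('pics/s8.png')
a=cv2.resize(S[240:285,272:317],(540,540),interpolation=cv2.INTER_LANCZOS4)
a=cv2.convertScaleAbs(a,alpha=1.6,beta=-170)
for k in range(0,540,60): cv2.putText(a,str(k),(k,10),0,.35,(0,0,255));cv2.putText(a,str(k),(0,k+10),0,.35,(0,0,255))
cv2.imwrite('pics/c9.png',a)
```

```text
(no output)
```

View pics/c9.png

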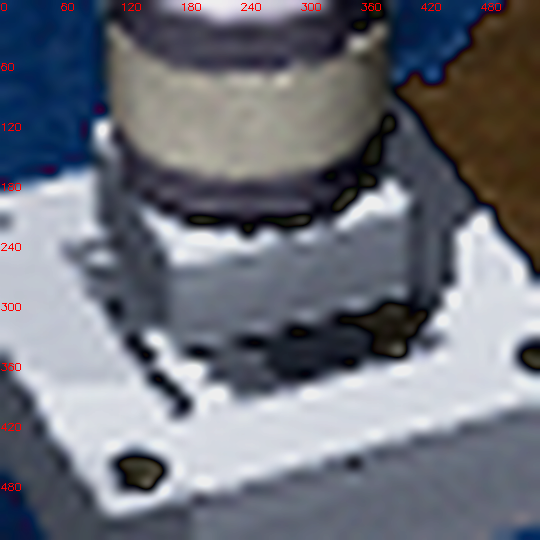

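Run:
```python
from h import *
np.set_printoptions(precision=2,suppress=True,linewidth=150)
S=env.snapshot("side");s,m,a=pose();p=s["ee_pos"]
g=S["color"].astype(float);g=g[:,:,2]-g[:,:,0] # red-blue: bench is blue
def edges(r,lo,hi):
    x=np.arange(lo,hi);v=g[r,lo:hi];return v
for r in range(236,258,2): print(r,edges(r,276,310).astype(int))
# predicted silhouette
for X,lab in ((p-[0,0,.102],"TCP"),(np.array([.593,.1105,.037]),"holder")):
    for z in (.05,.07,.09):
        c=np.array([X[0],X[1],X[2]+z]);cam=-S["R"].T@S["t"];v=(c-cam)[:2];v/=np.linalg.norm(v);n=np.array([-v[1],v[0],0])*.025
        print(lab,z,proj(S,[c,c+n,c-n]).tolist())
```

```text
236 [-51 -50 -51 -54 -31 -11 -13 -16 -13  -5  32  73 118 116 175 144 162 146 154 120  82  29  -2  -8 -11  -9  -9  -4 -31 -47 -52 -50 -51 -31]
238 [-52 -50 -48 -51 -34  -7  -8 -10  -8 -10 -12 -13 -13  -8 -11  -8  -9  -8 -10  -7  -7  -6  -6 -11  -7  -6  -5  -3 -34 -49 -50 -51 -52 -53]
240 [-50 -50 -49 -52 -27  -8  -5  -4  -7 -10 -10  -7  -5   0   0  -1  -6  -7  -7  -7  -9 -11  -9  -8  -8  -5  -6  -3 -17 -43 -40 -46 -47 -52]
242 [-52 -51 -51 -54 -27   5  -4  -9  -9  -8  -6  -8  -9  -9  -9  -9  -7  -8  -8  -7  -4  -8 -10 -10  -6  -9   2   8 -14 -42 -44 -45 -48 -49]
244 [-47 -48 -50 -55 -29   6   9  10   3  -9  -8 -10 -10  -8  -8  -7  -9  -8  -9 -10  -9  -9  -8   1   7   6   6   7 -15 -44 -46 -47 -48 -47]
246 [-50 -50 -52 -53 -26   7   9   7   8   8   9  12   8   7   7   5   6   4   7   9   9   7   9   9   8   5   7   6 -16 -48 -35 -29 -52 -30]
248 [-53 -51 -49 -54 -41   5   8   8   9   8   8   9   7   8   9  10   9   6   9   6   9   6   7   5   5   7   6   6  -6 -18 -29 -29 -31 -32]
250 [-51 -53 -53 -48 -11  -3   8   8  10  10   8   9   8  10   8   7   8  10  10   7   8   6   7   8   9  
[... 574 characters left out ...]
, 241.86155034025913]]
TCP 0.07 [[292.21544941967295, 234.38526688270701], [280.33499467560165, 234.61559322072623], [304.08027634881904, 234.15616806233191]]
TCP 0.09 [[292.06193776870055, 226.53266440884627], [280.0715760757981, 226.75894600365055], [304.0364044915646, 226.30856290773832]]
holder 0.05 [[292.6475754471507, 242.21871937376557], [280.877737775835, 242.44906428917935], [304.40217115750585, 241.9886764987871]]
holder 0.07 [[292.49760900062296, 234.51102377669397], [280.6192985490128, 234.73752474859177], [304.36041465852287, 234.2857258159235]]
holder 0.09 [[292.3466978878478, 226.66092017071676], [280.3585121274843, 226.88339417662905], [304.3191135960281, 226.44060073537824]]
```

The body silhouette is vertical (edges at 280.0 and 304.1 px, no tilt). Its axis is about 0.6 px, or 1.3 mm, off the pocket, mostly along tool x. I'll correct that and lower in small steps, watching the force.

```bash
python3 -m handwheel '[{"jaw":0.05,"travel":[-0.0011,0,0.002],"roll":0},{"jaw":0.05,"travel":[0,0,0.002],"roll":0},{"jaw":0.05,"travel":[0,0,0],"roll":0},{"jaw":0.05,"travel":[0,0,0.002],"roll":0},{"jaw":0.05,"travel":[0,0,0],"roll":0}]'
python3 - <<'E'
from h import *
go([.593,.110,.110],82.5)
E
python3 -m handwheel '[{"jaw":0.05,"travel":[0,0,0.002],"roll":0},{"jaw":0.05,"travel":[0,0,0],"roll":0}]'
python3 - <<'E'
from h import *
go([.593,.110,.110],82.5)
E
```

```text
t: 8.15
ee_pos: [0.593, 0.1097, 0.1327]
tool_rot: [0.752, 0.659, -0.0, -0.0]
ft_force: [-0.2, -0.7, -4.4]
opening: 0.149
t 8.15 pos [0.593  0.1097 0.1327] xyaw 82.51 q7 -0.603 open 0.149 F [-0.19 -0.71 -4.35] M [-0.089 -0.031 -0.003]
travel [ 0.0003 -0.      0.0227]
roll 0.01
t: 8.35
ee_pos: [0.593, 0.1098, 0.1307]
tool_rot: [0.752, 0.659, -0.0, -0.0]
ft_force: [0.5, -0.6, -4.3]
opening: 0.149
t 8.35 pos [0.593  0.1098 0.1307] xyaw 82.51 q7 -0.604 open 0.149 F [ 0.55 -0.55 -4.32] M [-0.003 -0.007  0.01 ]
travel [0.0002 0.     0.0207]
roll 0.01
```

```bash
for i in 1; do :; done; python3 -m handwheel '[{"jaw":0.05,"travel":[0,0,0.001],"roll":0},{"jaw":0.05,"travel":[0,0,0.001],"roll":0}]'
python3 -m handwheel '[{"jaw":0.05,"travel":[0,0,0.001],"roll":0},{"jaw":0.05,"travel":[0,0,0],"roll":0}]'
python3 - <<'E'
from h import *
go([.593,.110,.110],82.5)
E
```

```text
t: 8.55
ee_pos: [0.593, 0.1098, 0.1289]
tool_rot: [0.752, 0.659, -0.0, -0.0]
ft_force: [-1.0, 0.2, -4.0]
opening: 0.146
t: 8.75
ee_pos: [0.593, 0.1098, 0.1278]
tool_rot: [0.752, 0.659, -0.0, -0.0]
ft_force: [0.0, 0.5, -4.2]
opening: 0.145
t 8.75 pos [0.593  0.1098 0.1278] xyaw 82.51 q7 -0.606 open 0.145 F [ 0.04  0.46 -4.25] M [ 0.027  0.054 -0.02 ]
travel [ 0.0002 -0.      0.0178]
roll 0.01
```

It is past the bevel (underside at 25.8 mm) with no contact force. I'll continue gently.

```bash
python3 -m handwheel '[{"jaw":0.05,"travel":[0,0,0.001],"roll":0},{"jaw":0.05,"travel":[0,0,0.001],"roll":0}]'
python3 -m handwheel '[{"jaw":0.05,"travel":[0,0,0.0015],"roll":0},{"jaw":0.05,"travel":[0,0,0.0015],"roll":0}]'
python3 - <<'E'
from h import *
go([.593,.110,.110],82.5)
E
```

```text
t: 8.95
ee_pos: [0.5931, 0.1098, 0.1259]
tool_rot: [0.752, 0.659, -0.0, -0.0]
ft_force: [-1.4, -0.3, -3.8]
opening: 0.147
t: 9.15
ee_pos: [0.5931, 0.1098, 0.1228]
tool_rot: [0.752, 0.659, -0.0, -0.0]
ft_force: [-1.4, 0.2, -3.2]
opening: 0.146
t 9.15 pos [0.5931 0.1098 0.1228] xyaw 82.51 q7 -0.609 open 0.146 F [-1.37  0.23 -3.19] M [ 0.111  0.159 -0.006]
travel [ 0.0002 -0.0001  0.0128]
roll 0.01
```

The wall pushes lightly toward −x (1.4 N). I'll ease 0.6 mm that way and go on.

```bash
python3 -m handwheel '[{"jaw":0.05,"travel":[0,-0.0006,0],"roll":0},{"jaw":0.05,"travel":[0,0,0.001],"roll":0},{"jaw":0.05,"travel":[0,0,0],"roll":0}]'
python3 -m handwheel '[{"jaw":0.05,"travel":[0,0,0.0015],"roll":0},{"jaw":0.05,"travel":[0,0,0.0015],"roll":0}]'
python3 -m handwheel '[{"jaw":0.05,"travel":[0,0,0.0015],"roll":0},{"jaw":0.05,"travel":[0,0,0.0015],"roll":0}]'
python3 - <<'E'
from h import *
go([.593,.110,.110],82.5)
E
```

```text
t: 9.45
ee_pos: [0.5925, 0.1098, 0.1219]
tool_rot: [0.752, 0.659, 0.0, 0.0]
ft_force: [-0.3, -1.1, -5.1]
opening: 0.149
t: 9.65
ee_pos: [0.5926, 0.1098, 0.1189]
tool_rot: [0.752, 0.659, 0.0, 0.0]
ft_force: [-0.0, 0.1, -4.2]
opening: 0.148
t: 9.85
ee_pos: [0.5925, 0.1099, 0.1158]
tool_rot: [0.752, 0.659, -0.0, -0.0]
ft_force: [0.3, 0.9, -3.8]
opening: 0.149
t 9.85 pos [0.5925 0.1099 0.1158] xyaw 82.51 q7 -0.614 open 0.149 F [ 0.27  0.86 -3.84] M [-0.071 -0.044  0.023]
travel [0.0002 0.0005 0.0058]
roll 0.01
```

```bash
python3 -m handwheel '[{"jaw":0.05,"travel":[0,0,0.0015],"roll":0},{"jaw":0.05,"travel":[0,0,0.0015],"roll":0}]'
python3 -m handwheel '[{"jaw":0.05,"travel":[0,0,0.001],"roll":0},{"jaw":0.05,"travel":[0,0,0.001],"roll":0}]'
python3 -m handwheel '[{"jaw":0.05,"travel":[0,0,0.0005],"roll":0},{"jaw":0.05,"travel":[0,0,0],"roll":0}]'
```

```text
t: 10.05
ee_pos: [0.5925, 0.1099, 0.1128]
tool_rot: [0.752, 0.659, -0.0, -0.0]
ft_force: [0.4, 0.3, -4.1]
opening: 0.147
t: 10.25
ee_pos: [0.5925, 0.1099, 0.1108]
tool_rot: [0.752, 0.659, -0.0, -0.0]
ft_force: [-0.2, -0.0, -4.9]
opening: 0.141
t: 10.45
ee_pos: [0.5925, 0.1099, 0.1104]
tool_rot: [0.752, 0.659, -0.0, -0.0]
ft_force: [-0.4, -0.1, -4.3]
opening: 0.149
```

```bash
python3 -m handwheel '[{"jaw":0.05,"travel":[0,0,0.0005],"roll":0},{"jaw":0.05,"travel":[0,0,0],"roll":0}]'
python3 -m handwheel '[{"jaw":0.05,"travel":[0,0,0.0005],"roll":0},{"jaw":0.05,"travel":[0,0,0],"roll":0}]'
```

```text
t: 10.65
ee_pos: [0.5926, 0.1099, 0.11]
tool_rot: [0.752, 0.659, 0.0, -0.0]
ft_force: [-0.2, -0.3, -2.6]
opening: 0.143
t: 10.85
ee_pos: [0.5928, 0.11, 0.11]
tool_rot: [0.752, 0.659, 0.0, 0.0]
ft_force: [-2.8, -0.5, 4.0]
opening: 0.146
```

The underside is on the floor: TCP z stalls at 0.110 and the force turned from −4.4 to +4 N. I'll back off the push by releasing and regripping, so the canister stands freely.

```bash
python3 -m handwheel '[{"jaw":0.3,"travel":[0,0,-0.0003],"roll":0},{"jaw":0.3,"travel":[0,0,0],"roll":0},{"jaw":0.3,"travel":[0,0,0],"roll":0},{"jaw":0.3,"travel":[0,0,0],"roll":0}]'
python3 - <<'E'
from h import *
go(None)
S=env.snapshot("side")
cv2.imwrite('pics/s10.png',S["color"])
cv2.imwrite('pics/c10.png',cv2.resize(S["color"][215:295,258:338],(560,560),interpolation=cv2.INTER_CUBIC))
print(proj(S,[.5928,.11,.008+.050]))
E
```

```text
t: 11.25
ee_pos: [0.5925, 0.1099, 0.1097]
tool_rot: [0.752, 0.659, 0.0, -0.0]
ft_force: [-0.4, -0.4, 0.5]
opening: 0.296
t 11.25 pos [0.5925 0.1099 0.1097] xyaw 82.51 q7 -0.617 open 0.296 F [-0.36 -0.43  0.47] M [-0.01  -0.068  0.042]
[[293.08308136 253.0733718 ]]
```

View pics/c10.png

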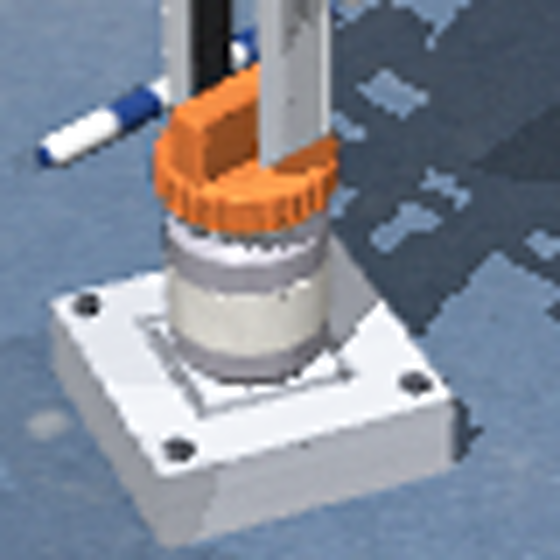

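The picture shows the foot seated, with an even gap all round it (crop (140–350, 310–410)) and its top about flush. Next I'll regrip and turn clockwise (+roll, because tool z points down).

```bash
python3 -m handwheel '[{"jaw":0.2,"travel":[0,0,0],"roll":0},{"jaw":0.1,"travel":[0,0,0],"roll":0},{"jaw":0.05,"travel":[0,0,0],"roll":0},{"jaw":0.05,"travel":[0,0,0],"roll":0},{"jaw":0.05,"travel":[0,0,0],"roll":0}]'
cat > st.py <<'E'
from h import *
go(None)
E
python3 st.py
python3 -m handwheel '[{"jaw":0.05,"travel":[0,0,0],"roll":3}]' >/dev/null; python3 st.py
python3 -m handwheel '[{"jaw":0.05,"travel":[0,0,0],"roll":3}]' >/dev/null; python3 st.py
python3 -m handwheel '[{"jaw":0.05,"travel":[0,0,0],"roll":3}]' >/dev/null; python3 st.py
python3 -m handwheel '[{"jaw":0.05,"travel":[0,0,0],"roll":3}]' >/dev/null; python3 st.py
```

```text
t: 11.8
ee_pos: [0.5925, 0.1099, 0.1097]
tool_rot: [0.752, 0.659, 0.0, -0.0]
ft_force: [-0.2, -0.5, -1.4]
opening: 0.149
t 11.8 pos [0.5925 0.1099 0.1097] xyaw 82.51 q7 -0.617 open 0.149 F [-0.19 -0.52 -1.39] M [-0.051 -0.171  0.002]
t 11.9 pos [0.5925 0.1098 0.1097] xyaw 79.5 q7 -0.664 open 0.146 F [ 0.58 -0.05 -0.09] M [-0.063 -0.052  0.011]
t 12.0 pos [0.5925 0.1099 0.1097] xyaw 76.39 q7 -0.712 open 0.143 F [-0.4   0.72  0.12] M [-0.006 -0.022  0.036]
t 12.1 pos [0.5924 0.1099 0.1097] xyaw 73.39 q7 -0.758 open 0.146 F [ 0.24  0.11 -0.51] M [-0.065 -0.056  0.013]
t 12.2 pos [0.5924 0.11   0.1097] xyaw 70.4 q7 -0.805 open 0.15 F [-0.49  0.36 -0.44] M [-0.049  0.043  0.047]
```

```bash
python3 -m handwheel '[{"jaw":0.05,"travel":[0,0,0],"roll":3}]' >/dev/null; python3 st.py
python3 -m handwheel '[{"jaw":0.05,"travel":[0,0,0],"roll":3}]' >/dev/null; python3 st.py
python3 -m handwheel '[{"jaw":0.05,"travel":[0,0,0],"roll":3}]' >/dev/null; python3 st.py
python3 -m handwheel '[{"jaw":0.05,"travel":[0,0,0],"roll":3}]' >/dev/null; python3 st.py
python3 -m handwheel '[{"jaw":0.05,"travel":[0,0,0],"roll":3}]' >/dev/null; python3 st.py
```

```text
t 12.3 pos [0.5924 0.1099 0.1097] xyaw 67.39 q7 -0.851 open 0.147 F [-0.03  0.03  0.78] M [0.034 0.117 0.067]
t 12.4 pos [0.5924 0.11   0.1097] xyaw 64.4 q7 -0.898 open 0.145 F [-1.14  0.31  1.2 ] M [0.468 0.296 0.092]
t 12.5 pos [0.5923 0.1105 0.1098] xyaw 61.42 q7 -0.944 open 0.146 F [-1.92  3.01  1.81] M [0.703 0.546 0.317]
t 12.6 pos [0.5921 0.1106 0.1097] xyaw 58.44 q7 -0.991 open 0.145 F [-3.48  2.35  2.06] M [0.679 0.646 0.483]
t 12.7 pos [0.5921 0.1106 0.1098] xyaw 55.44 q7 -1.038 open 0.144 F [-1.48  1.84 -0.14] M [0.616 0.474 0.102]
```

```bash
python3 -m handwheel '[{"jaw":0.05,"travel":[0,0,0],"roll":0}]' >/dev/null; python3 st.py
python3 -m handwheel '[{"jaw":0.05,"travel":[0,0,0],"roll":0}]' >/dev/null; python3 st.py
python3 -m handwheel '[{"jaw":0.05,"travel":[0,0,0],"roll":2}]' >/dev/null; python3 st.py
python3 -m handwheel '[{"jaw":0.05,"travel":[0,0,0],"roll":2}]' >/dev/null; python3 st.py
```

```text
t 12.8 pos [0.5922 0.1105 0.1098] xyaw 55.49 q7 -1.037 open 0.15 F [-2.24  2.61  1.36] M [0.751 0.71  0.135]
t 12.9 pos [0.5923 0.1104 0.1098] xyaw 55.63 q7 -1.034 open 0.146 F [-2.88  3.75  1.32] M [0.91  0.748 0.109]
t 13.0 pos [0.5923 0.1104 0.1098] xyaw 53.62 q7 -1.065 open 0.143 F [-3.11  3.96  2.54] M [1.063 0.819 0.061]
t 13.1 pos [0.5923 0.1103 0.1098] xyaw 51.54 q7 -1.098 open 0.149 F [-2.48  3.19  2.38] M [1.069 0.848 0.07 ]
```

```bash
python3 -m handwheel '[{"jaw":0.05,"travel":[0,0,0],"roll":2}]' >/dev/null; python3 st.py
python3 -m handwheel '[{"jaw":0.05,"travel":[0,0,0],"roll":2}]' >/dev/null; python3 st.py
python3 -m handwheel '[{"jaw":0.05,"travel":[0,0,0],"roll":0}]' >/dev/null; python3 st.py
```

```text
t 13.2 pos [0.5923 0.1103 0.1098] xyaw 49.53 q7 -1.129 open 0.147 F [-2.48  3.77  2.39] M [1.099 0.802 0.026]
t 13.3 pos [0.5923 0.1103 0.1098] xyaw 47.53 q7 -1.16 open 0.145 F [-2.34  4.25  2.78] M [1.072 0.862 0.058]
t 13.4 pos [0.5923 0.1103 0.1098] xyaw 47.56 q7 -1.159 open 0.148 F [-2.47  3.15  3.43] M [0.964 0.876 0.025]
```

The torque peaked at 58° and then plateaued near 0.05. I'll check with a picture that the bar follows the fingers and the canister isn't tilted.

Run:
```python
from h import *
S=env.snapshot("side");T=env.snapshot("top")
cv2.imwrite('pics/t11.png',T["color"])
a=cv2.resize(S["color"][205:295,253:343],(540,540),interpolation=cv2.INTER_CUBIC)
cv2.imwrite('pics/c11.png',a)
g=S["color"].astype(int);g=g[:,:,2]-g[:,:,0]
for r in range(246,262,2): print(r,g[r,276:312])
```

```text
246 [-49 -49 -51 -52 -53 -35 -17  10 109 156 167 139 154 132 149 170 135 152
 163 132 132 164 135 154 158  60  -7 -11  18 -46 -53 -50 -52 -47 -31 -28]
248 [-52 -51 -51 -53 -51 -30  -9 -10 -12 -13 -11  -3  -9   7  17  68  77  71
  71  22  18  -3  -7 -10 -12  -9  -7  -6  -4 -26 -52 -55 -35 -30 -25 -27]
250 [-53 -50 -53 -55 -52 -16  -4  -6  -8 -11 -11  -9  -8  -8  -8  -9 -10 -10
 -12  -8  -8  -7 -10 -12 -12 -12  -7  -5  -1  -9 -10 -21 -31 -31 -28 -31]
252 [-55 -55 -56 -55 -54 -24  -9  -9  -6  -7  -8  -6 -10 -12  -7  -7  -9 -12
 -12 -11 -11  -9  -8  -7  -9  -9  -4  -6   3 -10 -11 -11 -18 -26 -29 -27]
254 [-52 -37 -38  -6  -3  -9   6   1  -8  -7  -8  -8  -7  -7  -9  -7  -6  -8
  -6  -8  -8  -7  -9  -6  -6  -8  -3   6   8 -13 -14 -11  -8 -10 -23 -30]
256 [ -9 -11 -10 -10  -9 -11   5   8  10  11   4  -2  -5  -8  -7 -12  -9  -8
 -10  -7  -8  -3   1   1   8   6   7   7   7  -6 -10 -10 -11  -9  -8 -19]
258 [-11 -11 -11  -8 -11 -10   5   7   5   8   8   7  11   9  10   9   7  10
  10  10   9  10   9   6   7   6   4   3   7  -7 -11 -13 -12 -10 -12 -11]
260 [-10 -15 -13 -12 -12 -13   7   7   7   9   9   9  11   7  10   7  11   7
  10   9   6   8   7  10   7   8   6   6   5 -11 -11 -12 -11 -11  -9  -6]
```

View pics/c11.png

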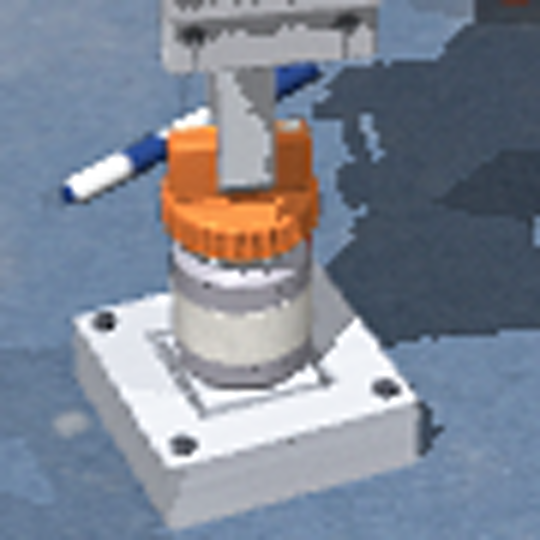

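The bar tracks the fingers and the canister stands upright and seated. A red spot shows at the body's right edge (crop (311,243)), so I'll compare the before and after crops for body rotation.

```bash
python3 - <<'E'
from h import *
S=env.snapshot("side")["color"]
def cr(i): return cv2.resize(i[240:285,268:318],(400,360),interpolation=cv2.INTER_CUBIC)
cv2.imwrite('pics/c12.png',np.hstack([cr(cv2.imread('pics/s10.png')),cr(S)]))
s8=cv2.imread('pics/s8.png')
print(S[240:252,300:308].tolist())
E
python3 st.py
```

```text
[[[40, 85, 159], [41, 92, 171], [45, 91, 169], [38, 79, 148], [32, 72, 134], [28, 74, 149], [113, 105, 111], [155, 130, 108]], [[78, 155, 255], [58, 118, 224], [44, 89, 164], [31, 68, 130], [29, 69, 133], [51, 85, 141], [146, 123, 106], [157, 130, 106]], [[65, 133, 238], [48, 102, 191], [55, 111, 212], [34, 75, 140], [29, 68, 133], [47, 85, 140], [145, 123, 109], [158, 131, 112]], [[48, 93, 174], [45, 96, 183], [54, 116, 216], [29, 72, 140], [49, 83, 130], [144, 121, 106], [151, 123, 101], [156, 129, 107]], [[44, 94, 178], [44, 96, 185], [40, 99, 193], [46, 83, 143], [36, 55, 121], [157, 130, 117], [165, 140, 116], [160, 133, 112]], [[43, 96, 183], [41, 97, 189], [73, 109, 162], [127, 118, 122], [75, 72, 110], [158, 132, 115], [165, 136, 113], [161, 132, 108]], [[43, 101, 201], [60, 79, 119], [129, 119, 119], [135, 125, 125], [109, 103, 105], [163, 135, 115], [164, 134, 110], [160, 132, 108]], [[140, 133, 136], [134, 124, 122], [135, 125, 124], [133, 124, 125], [101, 93, 95], [167, 143, 124], [163, 140, 115], [162, 131, 110]], [[132, 122, 122], [133, 125, 124], [139, 129, 131], [127, 120, 121], [96, 91, 91], [155, 139, 128], [162, 130, 109], [166, 135, 112]], [[129, 120, 124], [129, 122, 124], [125, 118, 118], [108, 100, 100], [95, 89, 90], [156, 149, 147], [166, 148, 136], [103, 88, 73]], [[221, 207, 209], [193, 181, 181], [132, 123, 127], [105, 99, 99], [112, 109, 111], [161, 152, 152], [165, 158, 155], [113, 100, 92]], [[155, 145, 146], [124, 116, 117], [122, 113, 115], [105, 97, 98], [104, 101, 102], [154, 146, 142], [158, 152, 149], [142, 133, 129]]]
t 13.55 pos [0.5924 0.1101 0.1098] xyaw 47.61 q7 -1.159 open 0.147 F [-3.37  4.1   3.41] M [1.11  0.944 0.064]
```

View pics/c12.png

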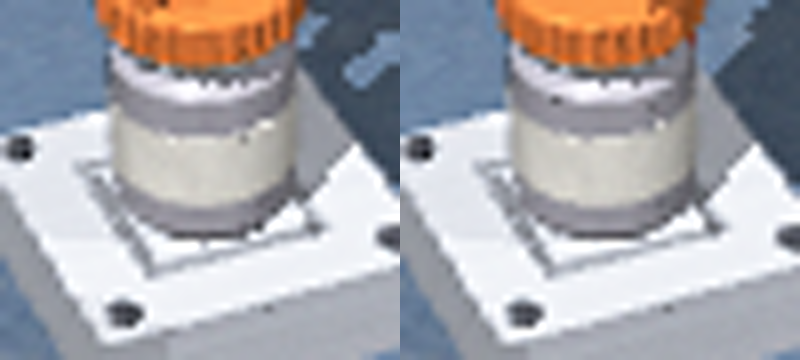

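The red spot was only a cap edge, not the mark; body and foot look unchanged. My reading: torque rose from about 67° to a peak of 0.48 N·m at 58°, then dropped at once to about 0.1. Since then it has run at about 0.05, as if the thread is taking up slack after the snap. I'll creep on to about 41°, which stays short of a second crest under any reading, and stop on a clear rise.

```bash
python3 -m handwheel '[{"jaw":0.05,"travel":[0,0,0],"roll":1.5}]' >/dev/null; python3 st.py
python3 -m handwheel '[{"jaw":0.05,"travel":[0,0,0],"roll":1.5}]' >/dev/null; python3 st.py
```

```text
t 13.65 pos [0.5924 0.11   0.1098] xyaw 46.03 q7 -1.183 open 0.145 F [-2.44  3.95  1.97] M [ 0.735  0.832 -0.066]
t 13.75 pos [0.5925 0.1098 0.1097] xyaw 44.42 q7 -1.208 open 0.144 F [-3.23  4.1   2.23] M [ 1.202  0.957 -0.155]
```

```bash
python3 -m handwheel '[{"jaw":0.05,"travel":[0,0,0],"roll":1.5}]' >/dev/null; python3 st.py
```

```text
t 13.85 pos [0.5924 0.1099 0.1097] xyaw 42.9 q7 -1.232 open 0.149 F [-3.13  3.54  3.26] M [ 1.095  0.932 -0.051]
```

The torque has now turned negative: the ratchet is driving the cap forward, so it is past the first crest. I'll go on toward the rest, until the torque returns to about zero.

```bash
python3 -m handwheel '[{"jaw":0.05,"travel":[0,0,0],"roll":1.5}]' >/dev/null; python3 st.py
python3 -m handwheel '[{"jaw":0.05,"travel":[0,0,0],"roll":1.5}]' >/dev/null; python3 st.py
```

```text
t 13.95 pos [0.5925 0.11   0.1097] xyaw 41.4 q7 -1.255 open 0.146 F [-3.06  3.41  2.21] M [1.055 0.71  0.039]
t 14.05 pos [0.5926 0.1099 0.1098] xyaw 39.89 q7 -1.278 open 0.145 F [-0.1   3.11 -0.21] M [0.91  0.332 0.013]
```

```bash
python3 -m handwheel '[{"jaw":0.05,"travel":[0,0,0],"roll":0}]' >/dev/null; python3 st.py
```

```text
t 14.15 pos [0.5927 0.1099 0.1097] xyaw 39.94 q7 -1.278 open 0.146 F [-1.54  3.1   2.  ] M [0.975 0.395 0.034]
```

The torque went through the negative lobe (46°→42.5°) and is back at about 0 at 40°, which is the rest after exactly one click. I'll release and retreat straight up.

```bash
python3 -m handwheel '[{"jaw":0.2,"travel":[0,0,0],"roll":0},{"jaw":0.3,"travel":[0,0,0],"roll":0},{"jaw":0.45,"travel":[0,0,0],"roll":0},{"jaw":0.45,"travel":[0,0,0],"roll":0},{"jaw":0.45,"travel":[0,0,0],"roll":0}]'
python3 st.py
python3 -m handwheel '[{"jaw":0.45,"travel":[0,0,-0.005],"roll":0},{"jaw":0.45,"travel":[0,0,-0.01],"roll":0},{"jaw":0.45,"travel":[0,0,-0.02],"roll":0},{"jaw":0.45,"travel":[0,0,-0.03],"roll":0},{"jaw":0.45,"travel":[0,0,-0.03],"roll":0},{"jaw":0.45,"travel":[0,0,0],"roll":0}]'
python3 st.py
python3 - <<'E'
from h import *
S=env.snapshot("side")
cv2.imwrite('pics/s13.png',S["color"])
s=cv2.resize(S["color"][205:295,253:343],(400,400),interpolation=cv2.INTER_CUBIC)
cv2.imwrite('pics/c13.png',np.hstack([cv2.resize(S["color"],(533,400)),s])[:,:][:, -800:])
E
```

```text
t: 14.65
ee_pos: [0.5926, 0.1097, 0.1097]
tool_rot: [0.94, 0.342, 0.0, 0.0]
ft_force: [-0.4, 0.0, -0.5]
opening: 0.444
t 14.65 pos [0.5926 0.1097 0.1097] xyaw 40.0 q7 -1.276 open 0.444 F [-0.43  0.   -0.48] M [ 0.02   0.001 -0.009]
t: 15.25
ee_pos: [0.5943, 0.1105, 0.2096]
tool_rot: [0.94, 0.342, 0.003, 0.001]
ft_force: [0.4, 0.1, 0.5]
opening: 0.454
t 15.25 pos [0.5943 0.1105 0.2096] xyaw 40.01 q7 -1.237 open 0.454 F [0.44 0.14 0.48] M [-0.009 -0.022  0.009]
```

View pics/c13.png

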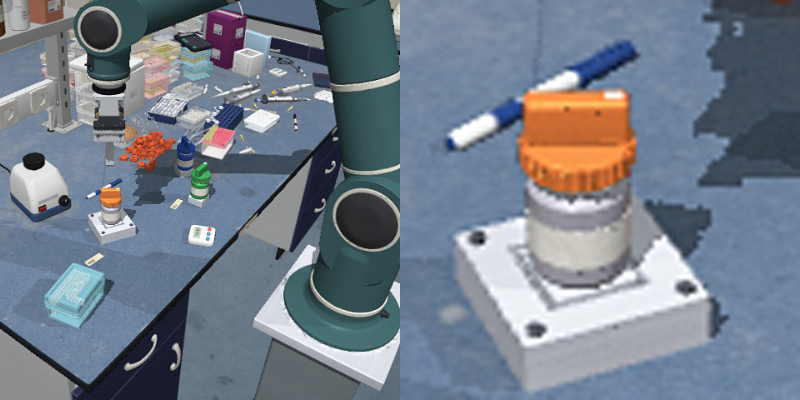

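The canister stands seated and released; the bystanders are in place. I'll move the arm aside for a top view and measure the bar's final angle: if it hadn't clicked, the bar would have sprung back.

```bash
python3 -m handwheel '[{"jaw":0.45,"travel":[0,0,-0.03],"roll":0},{"jaw":0.45,"travel":[-0.02,0.024,0],"roll":0},{"jaw":0.45,"travel":[-0.02,0.024,0],"roll":0},{"jaw":0.45,"travel":[-0.02,0.024,0],"roll":0},{"jaw":0.45,"travel":[-0.02,0.024,0],"roll":0},{"jaw":0.45,"travel":[-0.02,0.024,0],"roll":0},{"jaw":0.45,"travel":[-0.02,0.024,0],"roll":0},{"jaw":0.45,"travel":[-0.02,0.024,0],"roll":0},{"jaw":0.45,"travel":[-0.02,0.024,0],"roll":0},{"jaw":0.45,"travel":[-0.02,0.024,0],"roll":0},{"jaw":0.45,"travel":[0,0,0],"roll":0}]'
python3 - <<'E'
from h import *
T=env.snapshot("top")
cv2.imwrite('pics/t14.png',T["color"])
a=cv2.resize(T["color"][190:265,245:320],(400,400),interpolation=cv2.INTER_CUBIC)
b=cv2.resize(T["color"][200:250,260:310],(400,400),interpolation=cv2.INTER_CUBIC)
cv2.imwrite('pics/c14.png',np.hstack([a,b]))
E
```

```text
t: 16.4
ee_pos: [0.5924, -0.1761, 0.2338]
tool_rot: [0.941, 0.339, -0.001, 0.0]
ft_force: [0.7, 1.3, -0.1]
opening: 0.448
```

View pics/c14.png

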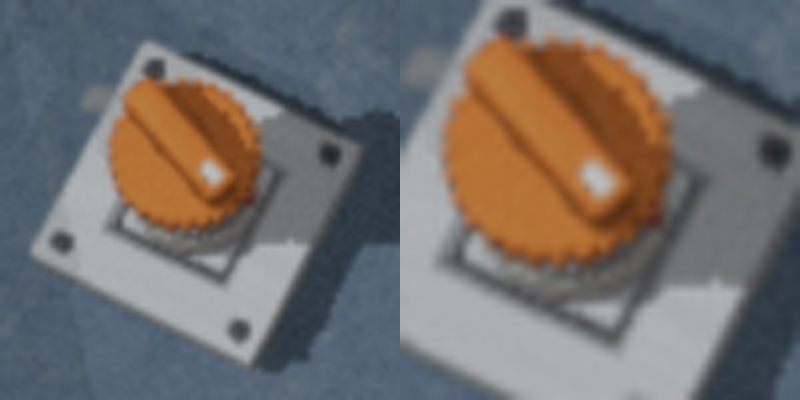

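View pics/t14.png

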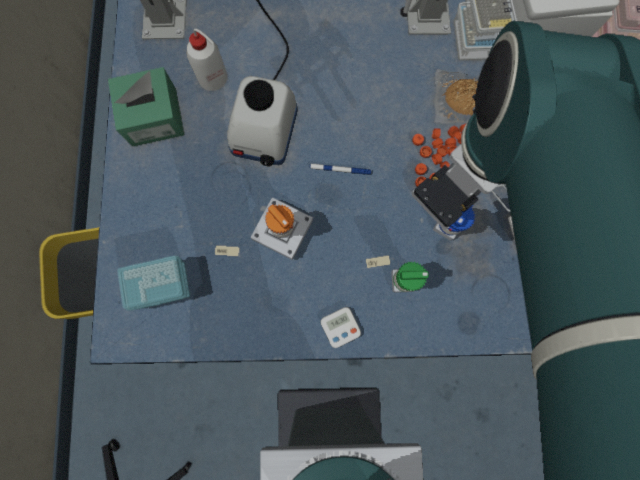

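Run:
```python
from h import *
T=env.snapshot("top")
up=lambda p:(np.array(p,float)+.5)/8-.5+np.array((260,200))
P=onz(T,up([(95,38),(232,180),(68,72),(195,218)]),.129)
print([np.degrees(np.arctan2(*(P[a]-P[b])[[1,0]])) for a,b in((0,1),(2,3))],P.mean(0))
# subpixel check: bright-top mask direction
c=T["color"][200:250,260:310];h=cv2.cvtColor(c,cv2.COLOR_BGR2HSV)
R=up([(250,215)]);print("mark",onz(T,R,.08))
go(None)
```

```text
[np.float64(42.359729451467906), np.float64(39.57096016506101)] [0.59195303 0.11126019 0.129     ]
mark [[0.58140431 0.08969569 0.08      ]]
t 16.5 pos [ 0.5931 -0.1716  0.2341] xyaw 39.95 q7 -0.73 open 0.45 F [-0.09 -0.33  0.77] M [-0.021 -0.043 -0.016]
```

The bar now lies at about 41° (the tool left it at 40°), so it neither sprang back nor ran on. From the start of the turn it moved 42.5° (0.74 rad). With at least 0.1 rad of thread run, the slip is at most 0.64 rad, so the second crest at 0.79 cannot have been passed. I'm handing in.

Run:
```python
from plant import env
print(env.job_done())
```

```text
the job is handed in; nothing more can be done
None
```

I put the orange-capped steel canister fully home in the pocket, turned its cap clockwise 42.5° by the bar, let go and handed in at about 16.5 s. I believe the ratchet clicked exactly once, but that rests on torque readings, because nothing shows the click directly.

**Seating:** I lowered the canister in 0.5–3 mm steps, and contact forces stayed at a few newtons. The tool stopped at z = 0.110 m, the height for an underside on the pocket floor. Side and top pictures show the foot in the pocket with the canister upright.

**First click:** The torque rose to about 0.48 N·m, then fell off. It later went negative (down to −0.155 N·m) and returned to about zero. After release the bar stayed at about 41°, so it did not spring back.

**No second click:** The whole turn was 0.74 rad. With at least 0.1 rad of thread run, the slip is at most 0.64 rad, short of the second crest at 0.79.

**What disagreed:**
- The torque peak was above the stated 0.3 N·m, and the readings after it (about 0.05 N·m, then a brief dip below zero) did not follow a clean curve.
- While turning, I saw steady side forces of about 5 N from a grip roughly 1 mm off-centre. They vanished on release.

The tip box, timer and marker look undisturbed in the last top view, as do the green and blue look-alikes; the gripper partly hides the blue one.

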